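# Unstack the car trays and park each in its own bay

### The job

Take the two stacks of clear car trays apart and set each of the four trays flat in the parking bay of its own car's colour (red, blue, black, silver), in the middle of the bay and lined up with it lengthways. Keep the trays level as you carry them, and leave the orange cone and the wooden tunnel standing where they are.

Things in the scene. Friction and masses are not known exactly. Their poses are not given: they have to be found in the camera images.
- red_tray: Clear tray 84 x 56 x 32 mm (x, y, z), open at both ends, holding a fixed die-cast red hatchback, 70 mm long, nose to -x. Floor 4 mm; 4 mm side walls along both long sides, full height: grasp across them (56 mm) from above. 10 mm wide bridges join the wall tops at x = +-20 mm. About 110 g. Starts loose on top of one long tray (black or silver), which shows beyond both ends. Origin: centre of its flat underside.
- blue_tray: Clear tray 84 x 56 x 32 mm (x, y, z), open at both ends, holding a fixed die-cast blue hatchback, 70 mm long, nose to -x. Floor 4 mm; 4 mm side walls along both long sides, full height: grasp across them (56 mm) from above. 10 mm wide bridges join the wall tops at x = +-20 mm. About 110 g. Starts loose on top of one long tray (black or silver), which shows beyond both ends. Origin: centre of its flat underside.
- black_tray: Clear tray 136 x 56 x 42 mm (x, y, z), open at both ends, holding a fixed die-cast black pickup, 120 mm long, nose to -x. Floor 4 mm; 4 mm side walls along both long sides, full height: grasp across them (56 mm) from above. 10 mm wide bridges join the wall tops at x = +-28 mm. About 240 g. Starts on the table, one short tray (red or blue) on top. Origin: centre of its flat underside.
- silver_tray: Clear tray 136 x 56 x 42 mm (x, y, z), open at both ends, holding a fixed die-cast silver-grey van, 120 mm long, nose to -x. Floor 4 mm; 4 mm side walls along both long sides, full height: grasp across them (56 mm) from above. 10 mm wide bridges join the wall tops at x = +-28 mm. About 240 g. Starts on the table, one short tray (red or blue) on top. Origin: centre of its flat underside.
- black_bay: Black parking bay: a fixed flat plate 160 x 84 mm (x, y), 6 mm thick, flat top painted black, thin brown wooden edge. No rim. Origin: centre of its underside; its top is 6 mm above; x along its length.
- silver_bay: Silver parking bay: a fixed flat plate 160 x 84 mm (x, y), 6 mm thick, flat top painted silver-grey, thin brown wooden edge. No rim. Origin: centre of its underside; its top is 6 mm above; x along its length.
- red_bay: Red parking bay: a fixed flat plate 108 x 84 mm (x, y), 6 mm thick, flat top painted red, thin brown wooden edge. No rim. Origin: centre of its underside; its top is 6 mm above; x along its length.
- blue_bay: Blue parking bay: a fixed flat plate 108 x 84 mm (x, y), 6 mm thick, flat top painted blue, thin brown wooden edge. No rim. Origin: centre of its underside; its top is 6 mm above; x along its length.
- cone: Small orange toy traffic cone with a white band, hard silicone, loose; square foot 44 mm, 60 mm high. To be left alone. Origin: centre of its underside.
- tunnel: Pale wooden toy tunnel arch, loose; 110 mm long (its x), 84 wide, 63 high. To be left alone. Origin: centre of its underside, between its two legs.
There are look-alikes about, which are no part of the job. Leave any purple look-alike of the silver_tray alone.

How it is judged:
At the end, for the whole second after the job is handed in: Each of the four trays lies flat on the bay of its car's colour, its centre within 14 mm of the bay's centre, its length within 0.2 rad of the bay's (either way round), upright and at rest; the cone and the tunnel are within 20 mm of where they started (horizontal distance between black_tray and black_bay below 0.014 m and angle between the x axis of black_tray and the x axis of black_bay, either way round below 0.2 rad and z of black_tray in the frame of black_bay between 0.003 and 0.01 m and angle between each of black_tray, silver_tray, red_tray, blue_tray's own z axis and vertical below 0.06 rad and linear speed of each of black_tray, silver_tray, red_tray, blue_tray below 0.01 m/s and angular speed of each of black_tray, silver_tray, red_tray, blue_tray below 0.1 rad/s and horizontal distance between silver_tray and silver_bay below 0.014 m and angle between the x axis of silver_tray and the x axis of silver_bay, either way round below 0.2 rad and z of silver_tray in the frame of silver_bay between 0.003 and 0.01 m and horizontal distance between red_tray and red_bay below 0.014 m and angle between the x axis of red_tray and the x axis of red_bay, either way round below 0.2 rad and z of red_tray in the frame of red_bay between 0.003 and 0.01 m and horizontal distance between blue_tray and blue_bay below 0.014 m and angle between the x axis of blue_tray and the x axis of blue_bay, either way round below 0.2 rad and z of blue_tray in the frame of blue_bay between 0.003 and 0.01 m and distance of each of cone, tunnel from where it was at the start of the episode below 0.02 m); the robot touches nothing.
It fails at once if a tray is tipped by more than 0.5 rad (angle between any of black_tray, silver_tray, red_tray, blue_tray's own z axis and vertical above 0.5 rad).
It fails at once if the cone is shifted by more than 20 mm or knocked over (distance of cone from where it was at the start of the episode above 0.02 m or angle between cone's own z axis and vertical above 0.4 rad).
It fails at once if the tunnel is shifted by more than 20 mm or knocked over (distance of tunnel from where it was at the start of the episode above 0.02 m or angle between tunnel's own z axis and vertical above 0.4 rad).
It also fails if it takes over 128 s, if anything falls off the work surface, if the arm or the gripper's body presses on something with over 40 N, if the wrist force passes 120 N, or if a joint passes its speed limit or range.

### The arm

A 7-joint arm with a two-finger parallel gripper is mounted at the origin on the work surface. World frame = base frame: x ahead of the robot, y to its left, z up, the work surface at z = 0. Lengths are in m, angles in rad, forces in N, time in s.
With the tool pointing down it reaches from about 0.425 to 0.925 m from the base axis. Payload 6.8 kg.
Tool frame: the origin (TCP) lies on the front face of the gripper's body, between the roots of the fingers; the fingertips stand 73 mm ahead of it and the grasp point (between the pads) lies 54 mm ahead of it; z points along the fingers, y is the line along which they close (so a half turn about z gives the same grasp; the last joint's range is limited). The gripper opens to 85 mm and grips with 20 to 120 N. Pads are 22 mm wide; open, the fingers measure 114 mm over their backs; the gripper's body (76 mm by 85 mm) begins 54 mm behind the grasp point. The pads swing forward as they close: fully open they stand 13 mm farther back than shut.
Start: joints at [-1.343, 0.477, 0.022, 1.555, -0.011, 1.109, -0.083], TCP at [0.222, 0.637, 0.304] pointing down, gripper open.
Joint ranges: [-2.96, 2.96], [-0.34, 2.1], [-1.41, 1.46], [0.24, 2.44], [-1.37, 4.51], [0.17, 1.92], [-2.96, 2.96]. Speed limits (rad/s): [2.39, 2.39, 3.14, 3.14, 3.14, 3.14, 3.14].

### API

Orientations are given as a unit quaternion [w, x, y, z].
In Python, from station import bot, optics gives the robot as it stands.
- The arm moves only by the tool drive_tool, never from a script. Its argument "deltas" is a list of rows, each an object with "gripper": the closure in counts, from 0 (fully open) to 255 (shut); "offset": the shift along the tool's x, y, z in units of 1000 mm (1.0 is 1000 mm), a list of three; "angular": the turn, a rotation vector about the tool's x, y, z in units of 45 degrees (1.0 is 45 degrees), a list of three. In form: [{"gripper": gripper, "offset": [dx, dy, dz], "angular": [rx, ry, rz]}, ...]. A call has 1 to 5 rows; each row is the pose to reach, as a shift and turn from the pose commanded when the call began, along the tool's axes at that moment; what a row does not reach only later rows make up. A row lasts 1/10 s, in which the tool goes at most 50 mm and 8.59 degrees, less where a joint would pass 70% of its speed; a pose out of reach is approached as far as the arm can. A call with a number of a shift or a turn outside -1 to 1 is refused whole. A call with a gripper value outside its range is refused whole. The fingers move at their own pace and stop on an object; "grip_force" is the grip in N (left out, the last holds). Time passes only in rows, so rows that repeat a pose let the fingers close. It gives the time, the measured TCP pose, the force, the opening and the grip force at its end, in the units of the state.
- bot.get_obs(): the state, without advancing time (a new reading comes with each control period).
- optics.read_camera(name): name is "scene" or "top" or "wrist"; returns the picture (480x640x3 uint8, blue, green, red); there is no depth.
- optics.camera_model(name): a dict with "fx", "fy", "cx", "cy" (pixels), "cam_to_world" (4x4, takes a point from camera to world coordinates). Camera axes: x right, y up, looking along -z (the intrinsics and any distortion apply to the point x, -y, -z); pixel columns grow to the right and rows downward; lengths in m; the calibration is good to about 2 mm. A picture is of the moment at which its call begins: read the wrist's pose just before it. camera_model takes no time and is no camera call; for the wrist camera it gives the pose at the moment of the call.
- bot.hand_in(): hands the job in; it is judged then, once.
The state is a dict: "t": time; "q": joint angles; "joint_vel": joint speeds; "joint_torque": joint torques, N m; "eef_pos": TCP position; "tool_rot": TCP orientation; "contact_force": force on the tool from outside, world axes, zero at the start; "torque": the same for the moment, N m; "gripper_width": opening from 0.0 (shut) to 1.0 (fully open); "grasp_force": force on a finger pad.
Only numpy, scipy, OpenCV 4.12 (cv2) and the standard library are available. Lean on these libraries where they do the work, as an engineer would, in place of code of your own. Each camera call takes 0.05 s, during which the arm holds its last target. There are 200 camera calls.

## Working session

There is one attempt and no reset: what is moved stays moved. The work goes in short steps, Python scripts to look and compute and a tool call to move; the robot and the scene stay as the last step left them, time stands still between calls to the robot, and variables do not carry over. Pictures are saved under pics/ and viewed, at most 14 in all, crops included, and the job is handed in when it is done.

Besides the shell and the picture viewer there is one more tool, called after "Request:" as name(argument=value, ...), one argument or row to a line, values as JSON. drive_tool: Moves the arm, as the interface text tells. Its arguments: {"type":"object","properties":{"deltas":{"type":"array"},"grip_force":{"type":"number"}},"required":["deltas"]}

```bash
mkdir -p pics; ls; python3 - <<'E'
from station import bot, optics
import cv2
o=bot.get_obs();print(o)
for n in("top","scene"):
    im=optics.read_camera(n);cv2.imwrite(f"pics/{n}0.png",im)
    m=optics.camera_model(n);print(n,m)
E
```

```text
pics
{'t': 0.0, 'q': array([-1.34309048,  0.47781104,  0.02233609,  1.55644856, -0.01151877,
        1.10928824, -0.08311972]), 'joint_vel': array([-2.22357219e-03, -2.90656734e-04, -4.67328328e-05,  2.03297819e-04,
       -2.63806418e-04,  2.26662235e-04, -8.36424250e-05]), 'joint_torque': array([ 1.97410518e-04, -5.96449149e+01,  1.60830639e+00, -2.81192887e+01,
        1.25406525e-02,  9.59708792e-03,  2.58707274e-05]), 'eef_pos': array([0.22228085, 0.6368676 , 0.3029194 ]), 'tool_rot': array([-9.42925711e-05,  1.67116652e-01,  9.85936707e-01, -9.08766831e-04]), 'contact_force': array([-0.72354689,  0.20961561, -0.19724548]), 'torque': array([ 0.03345929, -0.01837352,  0.02602516]), 'grasp_force': 0.0, 'gripper_width': 1.0018978016539402}
top {'fx': 500.02612003204234, 'fy': 500.02612003204234, 'cx': 327.9277195375376, 'cy': 234.71243662603027, 'cam_to_world': array([[-0.05622877,  0.97357531, -0.22133558,  0.28780198],
       [-0.99841544, -0.05532275,  0.0102957 , -0.06186112],
       [-0.00222126,  0.22156378,  0.97514335,  1.16039717],
       [ 0.        ,  0.        ,  0.        ,  1.        ]])}
scene {'fx': 460.47724149139606, 'fy': 460.47724149139606, 'cx': 318.22538885784155, 'cy': 245.47890790466226, 'cam_to_world': array([[-0.70742028, -0.38127025,  0.59513826,  1.19757038],
       [ 0.70675706, -0.3900978 ,  0.59018486,  0.59197807],
       [ 0.0071422 ,  0.8381269 ,  0.54542853,  0.65313634],
       [ 0.        ,  0.        ,  0.        ,  1.        ]])}
```

View pics/top0.png

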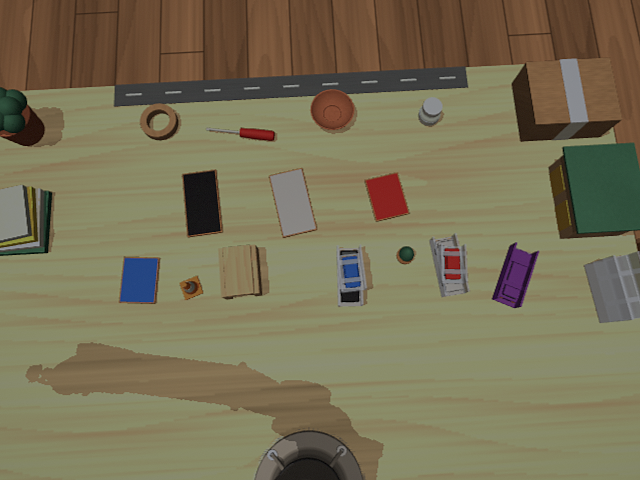

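View pics/scene0.png

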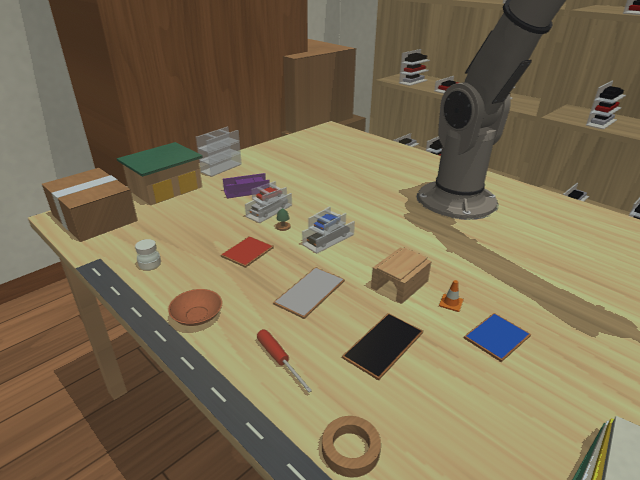

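The top view shows these candidates:
- Blue car on the black tray at (350,276).
- Red car on the silver tray at (450,265).
- Purple look-alike at (515,275), to be left alone. There is also an empty clear rack at (615,285).
- Bays: black (202,203), silver-grey (293,203), red (387,197), blue (140,280).
- Cone (191,288), tunnel (240,271). A cactus stands at (405,254).

The stacks to use are those at (350,276) and (450,265). I'll check them in a close crop and measure the bays.

```bash
cat > h.py <<'E'
import numpy as np, cv2
from station import bot, optics
from scipy.spatial.transform import Rotation as R
def ray(m,uv):
    uv=np.atleast_2d(uv).astype(float)
    d=np.c_[(uv[:,0]-m['cx'])/m['fx'],-(uv[:,1]-m['cy'])/m['fy'],-np.ones(len(uv))]
    T=m['cam_to_world'];return T[:3,3],d@T[:3,:3].T
def onz(m,uv,z):
    c,d=ray(m,uv);s=(z-c[2])/d[:,2];return c+s[:,None]*d
def proj(m,P):
    T=m['cam_to_world'];p=(np.atleast_2d(P)-T[:3,3])@T[:3,:3]
    return np.c_[m['cx']+m['fx']*p[:,0]/-p[:,2],m['cy']-m['fy']*p[:,1]/-p[:,2]]
def rect(P):
    (c,s,a)=cv2.minAreaRect((P[:,:2]*1000).astype(np.float32))
    if s[0]<s[1]: s=s[::-1];a+=90
    a=(a+90)%180-90
    return np.round(c,1),np.round(s,1),round(a,1)
def box(L,W,H,x,y,z,yaw):
    P=np.array([[i*L/2,j*W/2,k*H] for k in(0,1) for i,j in((1,1),(-1,1),(-1,-1),(1,-1))])
    return R.from_euler('z',yaw,degrees=True).apply(P)+[x,y,z]
def drawbox(im,m,b,s=1,o=(0,0),col=(0,255,255)):
    p=((proj(m,b)-o)*s).round().astype(int)
    for k in(0,4):cv2.polylines(im,[p[k:k+4]],True,col if k else (255,255,0),1)
def go(x,y,z,yaw):
    """shift (tool axes) and turn about tool z to the TCP target; yaw = world direction (deg, mod 180) of the line of finger closing, tool down"""
    o=bot.get_obs();r=R.from_quat(o['tool_rot'],scalar_first=True);M=r.as_matrix()
    cur=np.degrees(np.arctan2(M[1,1],M[0,1]));d=(yaw-cur+90)%180-90
    sh=r.inv().apply(np.array([x,y,z])-o['eef_pos'])
    print('cur',o['eef_pos'].round(4),'yaw %.1f'%cur,'tilt',M[:,2].round(3),'| offset',sh.round(4),'angular z %.3f'%(-d/45))
E
cat > m.py <<'E'
from h import *
im=cv2.imread('pics/top0.png');m=optics.camera_model('top')
hsv=cv2.cvtColor(im,cv2.COLOR_BGR2HSV)
print('tcp yaw');go(0,0,0,0)
for n,(u,v) in dict(black=(202,203),silver=(293,203),red=(387,197),blue=(140,280)).items():
    mask=np.zeros((482,642),np.uint8);f=im.copy()
    cv2.floodFill(f,mask,(u,v),0,(14,)*3,(14,)*3,4|cv2.FLOODFILL_FIXED_RANGE|cv2.FLOODFILL_MASK_ONLY|(255<<8))
    mk=mask[1:-1,1:-1];ys,xs=np.nonzero(mk)
    print(n,rect(onz(m,np.c_[xs,ys],0.006)))
c=im[225:315,325:525];cv2.imwrite('pics/crop1.png',cv2.resize(c,None,fx=4,fy=4,interpolation=cv2.INTER_CUBIC))
E
python3 m.py
```

```text
tcp yaw
cur [0.2223 0.6369 0.303 ] yaw 70.8 tilt [-0.    -0.002 -1.   ] | offset [ 0.     -0.6741  0.3041] angular z 1.572
black (array([647.1, 225.4]), array([151.5,  74.8]), 4.9)
silver (array([636.6,   7.4]), array([152.6,  77. ]), 10.4)
red (array([ 637.4, -220.3]), array([101. ,  76.6]), 10.7)
blue (array([468.2, 370.7]), array([100.1,  75.2]), -4.3)
```

View pics/crop1.png

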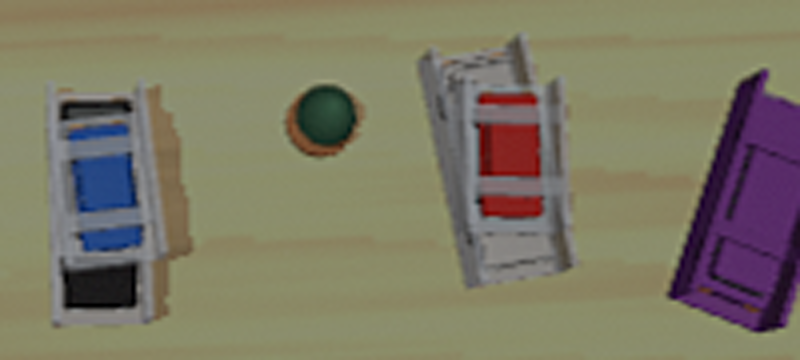

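Crop confirms it: blue car on the black tray (crop centre about (105,200)), red car on the silver tray (crop about (505,160)), with purple at (740,200) to be avoided. Next I'll estimate poses from the corners.

```bash
cat > m2.py <<'E'
from h import *
im=cv2.imread('pics/top0.png');m=optics.camera_model('top')
C=dict(black=([(50,85),(143,83),(152,322),(55,325)],.042),silver=([(425,50),(525,37),(577,268),(472,288)],.042),
 blue=([(58,125),(150,118),(163,255),(70,258)],.074),red=([(462,85),(562,80),(575,205),(480,230)],.074))
for n,(p,z) in C.items():
    P=onz(m,np.array(p)/4+[325,225],z);print(n,rect(P),P[:,:2].mean(0).round(3))
w=optics.camera_model('wrist')
o=bot.get_obs();r=R.from_quat(o['tool_rot'],scalar_first=True)
print('cam in tool',r.inv().apply(w['cam_to_world'][:3,3]-o['eef_pos']).round(3),(r.as_matrix().T@w['cam_to_world'][:3,:3]).round(2),w['fx'])
print(onz(m,[[191,288],[240,271]],0.03).round(3), onz(m,[405,254],.02).round(3))
go(.47,-.1,.30,95);go(.45,-.1,.30,20)
E
python3 m2.py
```

```text
black (array([ 444.6, -117.8]), array([136. ,  53.9]), -2.0) [ 0.445 -0.118]
silver (array([ 456. , -345.6]), array([137.3,  60.2]), 5.1) [ 0.456 -0.345]
blue (array([ 446.9, -122.4]), array([76. , 50.9]), 1.2) [ 0.447 -0.122]
red (array([ 454.1, -349.2]), array([80.8, 55.6]), 0.9) [ 0.456 -0.349]
cam in tool [ 0.074 -0.    -0.07 ] [[ 0.    0.96  0.29]
 [ 1.    0.   -0.  ]
 [-0.    0.29 -0.96]] 352.2377924285176
[[0.438 0.243 0.03 ]
 [0.471 0.131 0.03 ]] [[ 0.491 -0.25   0.02 ]]
cur [0.2223 0.6369 0.303 ] yaw 70.8 tilt [-0.    -0.002 -1.   ] | offset [-0.4767 -0.6142  0.0041] angular z -0.539
cur [0.2223 0.6369 0.303 ] yaw 70.8 tilt [-0.    -0.002 -1.   ] | offset [-0.4578 -0.6207  0.0041] angular z 1.128
```

Request:
drive_tool(
  deltas=[
    {"gripper": 60, "offset": [-0.04, -0.03, 0], "angular": [0, 0, 0]},
    {"gripper": 60, "offset": [-0.08, -0.06, 0], "angular": [0, 0, 0]},
    {"gripper": 60, "offset": [-0.12, -0.09, 0], "angular": [0, 0, 0]},
    {"gripper": 60, "offset": [-0.16, -0.12, 0], "angular": [0, 0, 0]},
    {"gripper": 60, "offset": [-0.2, -0.15, 0], "angular": [0, 0, 0]},
  ],
  grip_force=30,
)

```text
t: 0.6
eef_pos: [0.3625, 0.4277, 0.3036]
tool_rot: [-0.0, 0.167, 0.986, -0.0]
contact_force: [1.2, 0.5, 0.3]
gripper_width: 0.761
grasp_force: 0.0
```

Request:
drive_tool(
  deltas=[
    {"gripper": 60, "offset": [-0.03, -0.035, 0], "angular": [0, 0, -0.1]},
    {"gripper": 60, "offset": [-0.06, -0.07, 0], "angular": [0, 0, -0.2]},
    {"gripper": 60, "offset": [-0.09, -0.11, 0], "angular": [0, 0, -0.3]},
    {"gripper": 60, "offset": [-0.11, -0.15, 0], "angular": [0, 0, -0.4]},
    {"gripper": 60, "offset": [-0.12, -0.19, 0], "angular": [0, 0, -0.44]},
  ],
)

```text
t: 1.1
eef_pos: [0.4132, 0.2082, 0.3037]
tool_rot: [0.0, -0.005, 1.0, -0.0]
contact_force: [0.4, -0.5, -0.7]
gripper_width: 0.764
grasp_force: 0.0
```

```bash
python3 -c "
from h import *
go(.447,-.122,.27,90);print(bot.get_obs()['t'],bot.get_obs()['gripper_width'])"
```

```text
cur [0.4132 0.2082 0.3037] yaw 90.6 tilt [ 0. -0. -1.] | offset [-0.0304 -0.3305  0.0338] angular z 0.013
1.1 0.7639347733376844
```

Request:
drive_tool(
  deltas=[
    {"gripper": 60, "offset": [-0.01, -0.045, 0], "angular": [0, 0, 0]},
    {"gripper": 60, "offset": [-0.02, -0.09, 0], "angular": [0, 0, 0]},
    {"gripper": 60, "offset": [-0.03, -0.135, 0], "angular": [0, 0, 0]},
    {"gripper": 60, "offset": [-0.03, -0.18, 0], "angular": [0, 0, 0]},
    {"gripper": 60, "offset": [-0.03, -0.22, 0.01], "angular": [0, 0, 0]},
  ],
)

```text
t: 1.6
eef_pos: [0.445, -0.0112, 0.2946]
tool_rot: [0.001, -0.004, 1.0, 0.0]
contact_force: [0.3, 0.7, -0.2]
gripper_width: 0.761
grasp_force: 0.0
```

Request:
drive_tool(
  deltas=[
    {"gripper": 60, "offset": [0, -0.05, 0.01], "angular": [0, 0, 0]},
    {"gripper": 60, "offset": [0, -0.09, 0.02], "angular": [0, 0, 0]},
    {"gripper": 60, "offset": [0, -0.11, 0.025], "angular": [0, 0, 0]},
    {"gripper": 60, "offset": [0, -0.11, 0.025], "angular": [0, 0, 0]},
    {"gripper": 60, "offset": [0, -0.11, 0.025], "angular": [0, 0, 0]},
  ],
)

```text
t: 2.1
eef_pos: [0.4455, -0.1186, 0.2687]
tool_rot: [-0.0, -0.005, 1.0, 0.0]
contact_force: [1.0, 0.3, 1.2]
gripper_width: 0.766
grasp_force: 0.0
```

```bash
cat > look.py <<'E'
import sys
from h import *
n=sys.argv[1]
m=optics.camera_model('wrist');im=optics.read_camera('wrist');o=bot.get_obs()
np.save(f'pics/{n}.npy',m,allow_pickle=True);cv2.imwrite(f'pics/{n}.png',im);print(o['t'],o['eef_pos'].round(4))
E
python3 look.py w1
```

```text
2.15 [ 0.4458 -0.1178  0.2689]
```

View pics/w1.png

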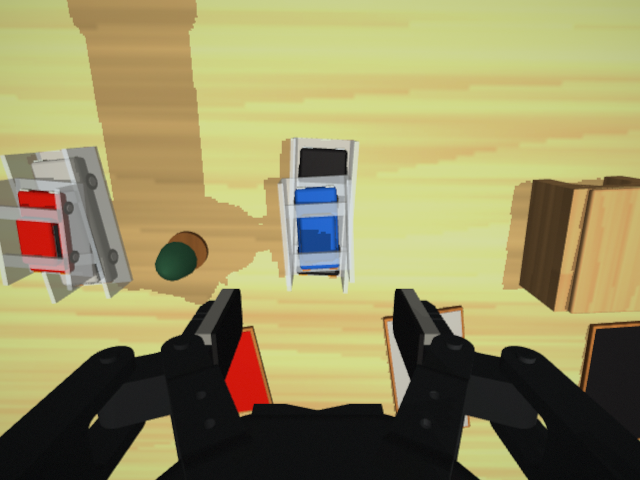

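```bash
cat > ov.py <<'E'
import sys,json
from h import *
n,out,x0,y0,w,h,s=sys.argv[1],sys.argv[2],*map(int,sys.argv[3:8])
m=np.load(f'pics/{n}.npy',allow_pickle=True).item();im=cv2.imread(f'pics/{n}.png')
c=cv2.resize(im[y0:y0+h,x0:x0+w],None,fx=s,fy=s,interpolation=cv2.INTER_CUBIC)
for b in json.loads(sys.argv[8]):drawbox(c,m,box(*b),s,(x0,y0))
cv2.imwrite(f'pics/{out}.png',c)
E
python3 ov.py w1 c2 250 120 140 190 3 '[[0.136,0.056,0.042,0.445,-0.118,0,-2],[0.084,0.056,0.032,0.447,-0.122,0.042,1.2]]'
```

```text
(no output)
```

View pics/c2.png

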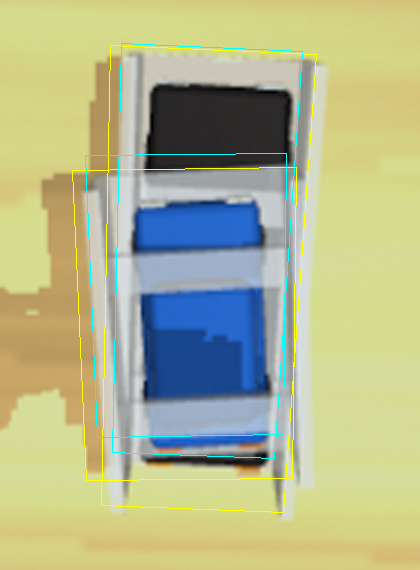

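The overlay shows the real trays a few mm to the right and below my boxes: black at about (0.447,-0.115), blue at about (0.450,-0.120) with yaw about 2. I'll correct for that and descend.

```bash
python3 -c "
from h import *
go(.450,-.1195,.121,92)"
```

```text
cur [ 0.4458 -0.1178  0.2689] yaw 90.6 tilt [-0.  0. -1.] | offset [-0.0042 -0.0018  0.1479] angular z -0.031
```

Request:
drive_tool(
  deltas=[
    {"gripper": 45, "offset": [-0.004, -0.002, 0.04], "angular": [0, 0, -0.03]},
    {"gripper": 45, "offset": [-0.004, -0.002, 0.08], "angular": [0, 0, -0.03]},
    {"gripper": 45, "offset": [-0.004, -0.002, 0.11], "angular": [0, 0, -0.03]},
    {"gripper": 45, "offset": [-0.004, -0.002, 0.135], "angular": [0, 0, -0.03]},
    {"gripper": 45, "offset": [-0.004, -0.002, 0.148], "angular": [0, 0, -0.03]},
  ],
)

```text
t: 2.65
eef_pos: [0.4493, -0.1189, 0.1192]
tool_rot: [-0.001, -0.018, 1.0, 0.001]
contact_force: [-0.7, 0.4, 0.1]
gripper_width: 0.823
grasp_force: 0.0
```

Request:
drive_tool(
  deltas=[
    {"gripper": 45, "offset": [0, 0, 0], "angular": [0, 0, 0]},
    {"gripper": 120, "offset": [0, 0, 0], "angular": [0, 0, 0]},
    {"gripper": 120, "offset": [0, 0, 0], "angular": [0, 0, 0]},
    {"gripper": 120, "offset": [0, 0, 0], "angular": [0, 0, 0]},
    {"gripper": 120, "offset": [0, 0, 0], "angular": [0, 0, 0]},
  ],
  grip_force=30,
)

```text
t: 3.15
eef_pos: [0.4505, -0.1208, 0.1219]
tool_rot: [0.001, -0.017, 1.0, 0.0]
contact_force: [-0.6, 1.0, 7.2]
gripper_width: 0.646
grasp_force: 33.1
```

```bash
python3 look.py w2; python3 -c "
from h import *
print(bot.get_obs()['gripper_width'],bot.get_obs()['grasp_force']);go(0,0,0,90)"
```

```text
3.2 [ 0.4505 -0.1208  0.1219]
0.6468070940408608 33.095932602882385
cur [ 0.4505 -0.1208  0.1219] yaw 91.9 tilt [ 0.002  0.    -1.   ] | offset [0.4464 0.1357 0.121 ] angular z 0.043
```

View pics/w2.png

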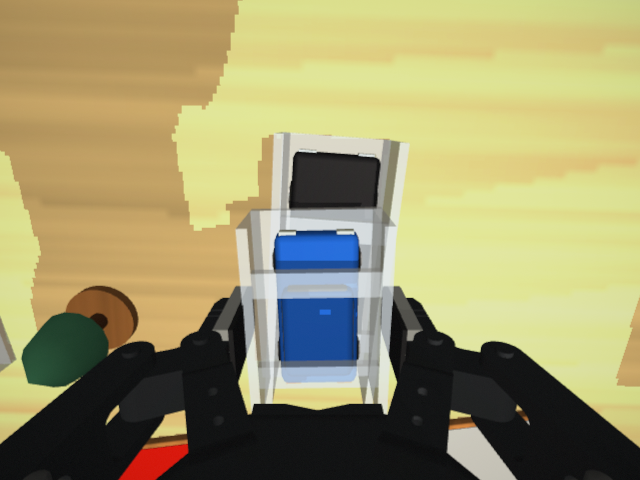

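```bash
python3 -c "
from h import *
m=np.load('pics/w2.npy',allow_pickle=True).item()
P=onz(m,[(238,229),(395,223),(275,134),(407,143)],.074);print(P.round(4));print(onz(m,[(275,134),(407,143)],.042).round(4))
print('blue');go(.468,.371,.27,85.7)"
```

```text
[[ 0.4105 -0.1494  0.074 ]
 [ 0.4065 -0.095   0.074 ]
 [ 0.3783 -0.1365  0.074 ]
 [ 0.3797 -0.0938  0.074 ]]
[[ 0.3789 -0.1401  0.042 ]
 [ 0.3807 -0.0858  0.042 ]]
blue
cur [ 0.4505 -0.1208  0.1219] yaw 91.9 tilt [ 0.002  0.    -1.   ] | offset [-0.0342  0.4909 -0.1479] angular z 0.138
```

Request:
drive_tool(
  deltas=[
    {"gripper": 120, "offset": [0, 0, -0.01], "angular": [0, 0, 0]},
    {"gripper": 120, "offset": [0, 0, -0.03], "angular": [0, 0, 0]},
    {"gripper": 120, "offset": [0, 0, -0.06], "angular": [0, 0, 0]},
    {"gripper": 120, "offset": [0, 0, -0.1], "angular": [0, 0, 0]},
    {"gripper": 120, "offset": [0, 0, -0.13], "angular": [0, 0, 0]},
  ],
)

```text
t: 3.7
eef_pos: [0.4497, -0.1212, 0.2534]
tool_rot: [0.001, -0.016, 1.0, -0.0]
contact_force: [1.0, 0.7, -1.6]
gripper_width: 0.651
grasp_force: 32.2
```

```bash
python3 -c "
from h import *
print('blue');go(.468,.371,.27,85.7);print(bot.get_obs()['gripper_width'],bot.get_obs()['grasp_force'],bot.get_obs()['contact_force'])"
```

```text
blue
cur [ 0.4497 -0.1212  0.2534] yaw 91.9 tilt [ 0.001 -0.    -1.   ] | offset [-0.0344  0.4913 -0.0167] angular z 0.137
0.6505070303306341 32.150171399116516 [ 1.02394605  0.71771221 -1.61374234]
```

Request:
drive_tool(
  deltas=[
    {"gripper": 120, "offset": [-0.002, 0.03, 0], "angular": [0, 0, 0]},
    {"gripper": 120, "offset": [-0.005, 0.075, 0], "angular": [0, 0, 0]},
    {"gripper": 120, "offset": [-0.008, 0.12, 0], "angular": [0, 0, 0.04]},
    {"gripper": 120, "offset": [-0.012, 0.165, 0], "angular": [0, 0, 0.08]},
    {"gripper": 120, "offset": [-0.016, 0.21, 0], "angular": [0, 0, 0.137]},
  ],
)

```text
t: 4.2
eef_pos: [0.4584, 0.091, 0.2517]
tool_rot: [0.0, 0.038, 0.999, 0.0]
contact_force: [1.1, -0.1, -0.9]
gripper_width: 0.646
grasp_force: 32.2
```

Request:
drive_tool(
  deltas=[
    {"gripper": 120, "offset": [0, 0.045, 0], "angular": [0, 0, 0]},
    {"gripper": 120, "offset": [0, 0.09, 0], "angular": [0, 0, 0]},
    {"gripper": 120, "offset": [0, 0.135, 0], "angular": [0, 0, 0]},
    {"gripper": 120, "offset": [0, 0.18, 0], "angular": [0, 0, 0]},
    {"gripper": 120, "offset": [0, 0.22, 0], "angular": [0, 0, 0]},
  ],
)

```text
t: 4.7
eef_pos: [0.4747, 0.3112, 0.2516]
tool_rot: [0.0, 0.037, 0.999, 0.0]
contact_force: [0.7, -0.5, -1.1]
gripper_width: 0.651
grasp_force: 32.2
```

```bash
python3 -c "
from h import *
go(.468,.371,.15,85.7)"
```

```text
cur [0.4747 0.3112 0.2516] yaw 85.8 tilt [ 0.001  0.    -1.   ] | offset [0.0111 0.0591 0.1016] angular z 0.002
```

Request:
drive_tool(
  deltas=[
    {"gripper": 120, "offset": [0.006, 0.03, 0], "angular": [0, 0, 0]},
    {"gripper": 120, "offset": [0.011, 0.059, 0.01], "angular": [0, 0, 0]},
    {"gripper": 120, "offset": [0.011, 0.059, 0.05], "angular": [0, 0, 0]},
    {"gripper": 120, "offset": [0.011, 0.059, 0.09], "angular": [0, 0, 0]},
    {"gripper": 120, "offset": [0.011, 0.059, 0.12], "angular": [0, 0, 0]},
  ],
)

```text
t: 5.2
eef_pos: [0.4677, 0.3683, 0.1294]
tool_rot: [-0.0, 0.037, 0.999, -0.001]
contact_force: [0.4, 0.1, -0.7]
gripper_width: 0.648
grasp_force: 32.1
```

Request:
drive_tool(
  deltas=[
    {"gripper": 120, "offset": [0, 0, 0.02], "angular": [0, 0, 0]},
    {"gripper": 120, "offset": [0, 0, 0.032], "angular": [0, 0, 0]},
    {"gripper": 120, "offset": [0, 0, 0.038], "angular": [0, 0, 0]},
    {"gripper": 120, "offset": [0, 0, 0.042], "angular": [0, 0, 0]},
    {"gripper": 120, "offset": [0, 0, 0.045], "angular": [0, 0, 0]},
  ],
)

```text
t: 5.7
eef_pos: [0.469, 0.3691, 0.0867]
tool_rot: [0.001, 0.037, 0.999, 0.001]
contact_force: [-0.3, -0.5, -1.0]
gripper_width: 0.648
grasp_force: 32.1
```

```bash
python3 -c "
from h import *
go(.468,.371,.086,85.7)"
```

```text
cur [0.469  0.3691 0.0867] yaw 85.7 tilt [ 0.001  0.001 -1.   ] | offset [0.0011 0.0019 0.0007] angular z 0.001
```

Request:
drive_tool(
  deltas=[
    {"gripper": 120, "offset": [0, 0.002, 0.002], "angular": [0, 0, 0]},
    {"gripper": 120, "offset": [0, 0.002, 0.002], "angular": [0, 0, 0]},
    {"gripper": 60, "offset": [0, 0.002, 0], "angular": [0, 0, 0]},
    {"gripper": 45, "offset": [0, 0.002, 0], "angular": [0, 0, 0]},
    {"gripper": 45, "offset": [0, 0.002, 0], "angular": [0, 0, 0]},
  ],
)

```text
t: 6.2
eef_pos: [0.4688, 0.3712, 0.0864]
tool_rot: [0.0, 0.037, 0.999, 0.001]
contact_force: [0.2, 0.2, -0.3]
gripper_width: 0.824
grasp_force: 0.0
```

Request:
drive_tool(
  deltas=[
    {"gripper": 45, "offset": [0, 0, -0.03], "angular": [0, 0, 0]},
    {"gripper": 45, "offset": [0, 0, -0.07], "angular": [0, 0, 0]},
    {"gripper": 45, "offset": [0, 0, -0.115], "angular": [0, 0, 0]},
    {"gripper": 45, "offset": [0, 0, -0.16], "angular": [0, 0, 0]},
    {"gripper": 45, "offset": [0, 0, -0.19], "angular": [0, 0, 0]},
  ],
)

```text
t: 6.7
eef_pos: [0.4693, 0.3712, 0.2794]
tool_rot: [0.001, 0.037, 0.999, 0.001]
contact_force: [-0.2, 0.2, -0.3]
gripper_width: 0.826
grasp_force: 0.0
```

```bash
python3 look.py w3; python3 ov.py w3 c3 180 100 280 220 2 '[[0.084,0.056,0.032,0.469,0.371,0.006,-4.3],[0.108,0.084,0.006,0.468,0.371,0,-4.3]]'; python3 -c "
from h import *
go(.45,-.115,.27,88)"
```

```text
6.75 [0.4708 0.3724 0.2837]
cur [0.4708 0.3724 0.2837] yaw 85.7 tilt [ 0.007  0.007 -1.   ] | offset [-0.0155 -0.4876  0.0099] angular z -0.050
```

View pics/c3.png

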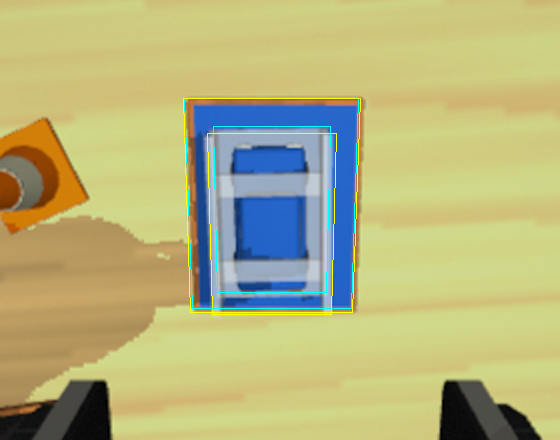

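Blue sits centred on its bay, within 1–2 mm. Next is the black tray at (0.448,-0.115), yaw -2.

Request:
drive_tool(
  deltas=[
    {"gripper": 45, "offset": [0, -0.045, 0], "angular": [0, 0, 0]},
    {"gripper": 45, "offset": [-0.003, -0.09, 0], "angular": [0, 0, 0]},
    {"gripper": 45, "offset": [-0.005, -0.14, 0], "angular": [0, 0, 0]},
    {"gripper": 45, "offset": [-0.007, -0.19, 0], "angular": [0, 0, -0.02]},
    {"gripper": 45, "offset": [-0.01, -0.238, 0], "angular": [0, 0, -0.05]},
  ],
)

```text
t: 7.25
eef_pos: [0.4604, 0.1306, 0.2758]
tool_rot: [0.0, 0.017, 1.0, 0.0]
contact_force: [0.8, -0.4, 0.9]
gripper_width: 0.827
grasp_force: 0.0
```

Request:
drive_tool(
  deltas=[
    {"gripper": 45, "offset": [0, -0.049, 0], "angular": [0, 0, 0]},
    {"gripper": 45, "offset": [0, -0.098, 0], "angular": [0, 0, 0]},
    {"gripper": 45, "offset": [0, -0.147, 0], "angular": [0, 0, 0]},
    {"gripper": 45, "offset": [0, -0.195, 0.03], "angular": [0, 0, 0]},
    {"gripper": 45, "offset": [0, -0.235, 0.06], "angular": [0, 0, 0]},
  ],
)

```text
t: 7.75
eef_pos: [0.4535, -0.0989, 0.2201]
tool_rot: [0.002, 0.018, 1.0, 0.0]
contact_force: [0.1, 0.8, -0.4]
gripper_width: 0.819
grasp_force: 0.0
```

```bash
python3 -c "
from h import *
go(.448,-.115,.084,88)"
```

```text
cur [ 0.4535 -0.0989  0.2201] yaw 88.0 tilt [ 0.004  0.    -1.   ] | offset [ 0.0054 -0.0163  0.1361] angular z -0.000
```

Request:
drive_tool(
  deltas=[
    {"gripper": 45, "offset": [0.005, -0.013, 0.01], "angular": [0, 0, 0]},
    {"gripper": 45, "offset": [0.005, -0.013, 0.03], "angular": [0, 0, 0]},
    {"gripper": 45, "offset": [0.005, -0.013, 0.03], "angular": [0, 0, 0]},
    {"gripper": 45, "offset": [0.005, -0.013, 0.03], "angular": [0, 0, 0]},
  ],
)

```text
t: 8.15
eef_pos: [0.4475, -0.1096, 0.1898]
tool_rot: [-0.0, 0.017, 1.0, -0.0]
contact_force: [0.4, 0.1, 0.1]
gripper_width: 0.823
grasp_force: 0.0
```

```bash
python3 look.py w4; python3 ov.py w4 c4 200 100 240 240 2 '[[0.136,0.056,0.042,0.448,-0.115,0,-2]]'; python3 -c "
from h import *
go(.448,-.115,.084,88)"
```

```text
8.2 [ 0.4479 -0.1094  0.1903]
cur [ 0.4479 -0.1094  0.1903] yaw 88.0 tilt [ 0.001  0.    -1.   ] | offset [-0.0002 -0.0056  0.1063] angular z 0.001
```

View pics/c4.png

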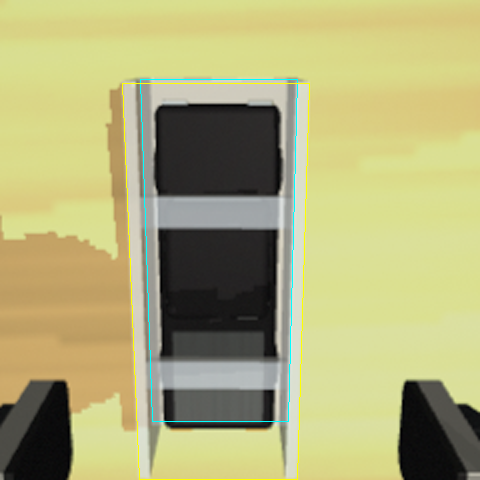

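The black box overlay matches. Descending and gripping.

Request:
drive_tool(
  deltas=[
    {"gripper": 45, "offset": [0, -0.006, 0.03], "angular": [0, 0, 0]},
    {"gripper": 45, "offset": [0, -0.006, 0.06], "angular": [0, 0, 0]},
    {"gripper": 45, "offset": [0, -0.006, 0.09], "angular": [0, 0, 0]},
    {"gripper": 45, "offset": [0, -0.006, 0.106], "angular": [0, 0, 0]},
    {"gripper": 45, "offset": [0, -0.006, 0.106], "angular": [0, 0, 0]},
  ],
)

```text
t: 8.7
eef_pos: [0.447, -0.115, 0.083]
tool_rot: [-0.001, 0.017, 1.0, 0.0]
contact_force: [-0.6, -0.1, -0.4]
gripper_width: 0.827
grasp_force: 0.0
```

Request:
drive_tool(
  deltas=[
    {"gripper": 120, "offset": [0, 0, 0], "angular": [0, 0, 0]},
    {"gripper": 120, "offset": [0, 0, 0], "angular": [0, 0, 0]},
    {"gripper": 120, "offset": [0, 0, 0], "angular": [0, 0, 0]},
    {"gripper": 120, "offset": [0, 0, 0], "angular": [0, 0, 0]},
  ],
  grip_force=45,
)

```text
t: 9.1
eef_pos: [0.4481, -0.1157, 0.0849]
tool_rot: [0.001, 0.017, 1.0, 0.0]
contact_force: [-0.9, 1.5, 8.1]
gripper_width: 0.649
grasp_force: 49.5
```

```bash
python3 -c "
from h import *
go(.647,.225,.19,94.9);o=bot.get_obs();print(o['gripper_width'],o['grasp_force'],o['contact_force'])"
```

```text
cur [ 0.4481 -0.1157  0.0849] yaw 88.0 tilt [ 0.002  0.    -1.   ] | offset [-0.1873  0.3474 -0.1046] angular z -0.153
0.6491237455574974 49.504369497299194 [-0.8560317   1.52347109  8.13382151]
```

Request:
drive_tool(
  deltas=[
    {"gripper": 120, "offset": [0, 0, -0.01], "angular": [0, 0, 0]},
    {"gripper": 120, "offset": [0, 0, -0.03], "angular": [0, 0, 0]},
    {"gripper": 120, "offset": [0, 0, -0.06], "angular": [0, 0, 0]},
    {"gripper": 120, "offset": [0, 0, -0.1], "angular": [0, 0, 0]},
    {"gripper": 120, "offset": [-0.01, 0.02, -0.12], "angular": [0, 0, 0]},
  ],
)

```text
t: 9.6
eef_pos: [0.4572, -0.0987, 0.2069]
tool_rot: [0.001, 0.02, 1.0, -0.0]
contact_force: [1.3, 1.2, -1.6]
gripper_width: 0.645
grasp_force: 48.5
```

Request:
drive_tool(
  deltas=[
    {"gripper": 120, "offset": [-0.02, 0.03, 0], "angular": [0, 0, -0.02]},
    {"gripper": 120, "offset": [-0.04, 0.07, 0], "angular": [0, 0, -0.05]},
    {"gripper": 120, "offset": [-0.06, 0.11, 0], "angular": [0, 0, -0.09]},
    {"gripper": 120, "offset": [-0.08, 0.15, 0], "angular": [0, 0, -0.12]},
    {"gripper": 120, "offset": [-0.1, 0.19, 0], "angular": [0, 0, -0.153]},
  ],
)

```text
t: 10.1
eef_pos: [0.5648, 0.0918, 0.2046]
tool_rot: [0.0, -0.043, 0.999, -0.0]
contact_force: [1.0, -1.1, -1.9]
gripper_width: 0.649
grasp_force: 48.5
```

```bash
python3 -c "
from h import *
go(.647,.225,.19,94.9);o=bot.get_obs();print(o['gripper_width'],o['grasp_force'],o['contact_force'])"
```

```text
cur [0.5648 0.0918 0.2046] yaw 94.9 tilt [ 0. -0. -1.] | offset [-0.0934  0.1256  0.0146] angular z 0.001
0.6494888276958423 48.50928068161011 [ 1.00733596 -1.07863648 -1.90308344]
```

Request:
drive_tool(
  deltas=[
    {"gripper": 120, "offset": [-0.03, 0.035, 0], "angular": [0, 0, 0]},
    {"gripper": 120, "offset": [-0.055, 0.075, 0], "angular": [0, 0, 0]},
    {"gripper": 120, "offset": [-0.08, 0.11, 0.01], "angular": [0, 0, 0]},
    {"gripper": 120, "offset": [-0.092, 0.124, 0.03], "angular": [0, 0, 0]},
    {"gripper": 120, "offset": [-0.092, 0.124, 0.06], "angular": [0, 0, 0]},
  ],
)

```text
t: 10.6
eef_pos: [0.6474, 0.2266, 0.1451]
tool_rot: [0.002, -0.045, 0.999, 0.001]
contact_force: [-0.7, 0.3, -1.1]
gripper_width: 0.648
grasp_force: 48.5
```

Request:
drive_tool(
  deltas=[
    {"gripper": 120, "offset": [0, 0, 0.02], "angular": [0, 0, 0]},
    {"gripper": 120, "offset": [0, 0, 0.035], "angular": [0, 0, 0]},
    {"gripper": 120, "offset": [0, 0, 0.042], "angular": [0, 0, 0]},
    {"gripper": 120, "offset": [0, 0, 0.042], "angular": [0, 0, 0]},
  ],
)

```text
t: 11.0
eef_pos: [0.6452, 0.2214, 0.1014]
tool_rot: [-0.001, -0.042, 0.999, -0.0]
contact_force: [0.2, 0.2, -1.5]
gripper_width: 0.646
grasp_force: 48.4
```

```bash
python3 -c "
from h import *
go(.647,.225,.0905,94.9)"
```

```text
cur [0.6452 0.2214 0.1014] yaw 94.9 tilt [-0.001 -0.001 -1.   ] | offset [-0.0021  0.0035  0.0109] angular z -0.001
```

Request:
drive_tool(
  deltas=[
    {"gripper": 120, "offset": [-0.002, 0.003, 0.006], "angular": [0, 0, 0]},
    {"gripper": 120, "offset": [-0.002, 0.003, 0.009], "angular": [0, 0, 0]},
    {"gripper": 120, "offset": [-0.002, 0.003, 0.011], "angular": [0, 0, 0]},
    {"gripper": 120, "offset": [-0.002, 0.003, 0.011], "angular": [0, 0, 0]},
    {"gripper": 120, "offset": [-0.002, 0.003, 0.011], "angular": [0, 0, 0]},
  ],
)

```text
t: 11.5
eef_pos: [0.6476, 0.2248, 0.0911]
tool_rot: [0.0, -0.043, 0.999, 0.0]
contact_force: [0.0, 0.5, -1.0]
gripper_width: 0.646
grasp_force: 48.5
```

Request:
drive_tool(
  deltas=[
    {"gripper": 120, "offset": [0, 0, 0.001], "angular": [0, 0, 0]},
    {"gripper": 60, "offset": [0, 0, 0], "angular": [0, 0, 0]},
    {"gripper": 45, "offset": [0, 0, 0], "angular": [0, 0, 0]},
    {"gripper": 45, "offset": [0, 0, 0], "angular": [0, 0, 0]},
    {"gripper": 45, "offset": [0, 0, -0.03], "angular": [0, 0, 0]},
  ],
)

```text
t: 12.0
eef_pos: [0.6447, 0.2242, 0.1171]
tool_rot: [-0.004, -0.043, 0.999, -0.001]
contact_force: [-0.2, 0.1, 0.0]
gripper_width: 0.823
grasp_force: 0.0
```

Request:
drive_tool(
  deltas=[
    {"gripper": 45, "offset": [0, 0, -0.04], "angular": [0, 0, 0]},
    {"gripper": 45, "offset": [0, 0, -0.09], "angular": [0, 0, 0]},
    {"gripper": 45, "offset": [0, 0, -0.13], "angular": [0, 0, 0]},
    {"gripper": 45, "offset": [0, 0, -0.15], "angular": [0, 0, 0]},
  ],
)

```text
t: 12.4
eef_pos: [0.6488, 0.2248, 0.2754]
tool_rot: [0.003, -0.042, 0.999, 0.001]
contact_force: [0.7, -0.5, 0.1]
gripper_width: 0.819
grasp_force: 0.0
```

```bash
python3 look.py w5; python3 ov.py w5 c5 180 100 280 240 2 '[[0.136,0.056,0.042,0.647,0.225,0.006,4.9],[0.160,0.084,0.006,0.647,0.225,0,4.9]]'; python3 -c "
from h import *
go(.456,-.348,.27,90)"
```

```text
12.45 [0.6497 0.2251 0.2776]
cur [0.6497 0.2251 0.2776] yaw 94.9 tilt [ 0.008  0.004 -1.   ] | offset [ 0.2415 -0.5546  0.0039] angular z 0.108
```

View pics/c5.png

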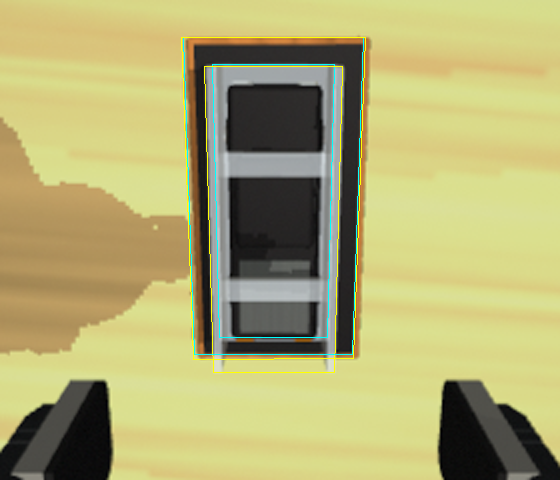

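Black is centred on its bay. Now to the red/silver stack.

Request:
drive_tool(
  deltas=[
    {"gripper": 45, "offset": [0.019, -0.043, 0], "angular": [0, 0, 0.02]},
    {"gripper": 45, "offset": [0.038, -0.086, 0], "angular": [0, 0, 0.04]},
    {"gripper": 45, "offset": [0.056, -0.13, 0], "angular": [0, 0, 0.06]},
    {"gripper": 45, "offset": [0.074, -0.174, 0], "angular": [0, 0, 0.08]},
    {"gripper": 45, "offset": [0.092, -0.218, 0], "angular": [0, 0, 0.108]},
  ],
)

```text
t: 12.95
eef_pos: [0.5733, -0.002, 0.2707]
tool_rot: [0.0, 0.0, 1.0, 0.0]
contact_force: [1.2, -1.3, 0.3]
gripper_width: 0.819
grasp_force: 0.0
```

Request:
drive_tool(
  deltas=[
    {"gripper": 45, "offset": [0.018, -0.045, 0], "angular": [0, 0, 0]},
    {"gripper": 45, "offset": [0.036, -0.09, 0], "angular": [0, 0, 0]},
    {"gripper": 45, "offset": [0.054, -0.135, 0], "angular": [0, 0, 0]},
    {"gripper": 45, "offset": [0.071, -0.18, 0], "angular": [0, 0, 0]},
    {"gripper": 45, "offset": [0.088, -0.22, 0], "angular": [0, 0, 0]},
  ],
)

```text
t: 13.45
eef_pos: [0.4851, -0.2225, 0.2708]
tool_rot: [0.0, 0.0, 1.0, -0.0]
contact_force: [0.7, -0.4, 0.7]
gripper_width: 0.822
grasp_force: 0.0
```

Request:
drive_tool(
  deltas=[
    {"gripper": 45, "offset": [0.006, -0.04, 0], "angular": [0, 0, 0]},
    {"gripper": 45, "offset": [0.012, -0.08, 0], "angular": [0, 0, 0]},
    {"gripper": 45, "offset": [0.016, -0.125, 0], "angular": [0, 0, 0]},
    {"gripper": 45, "offset": [0.016, -0.125, 0], "angular": [0, 0, 0]},
    {"gripper": 45, "offset": [0.016, -0.125, 0], "angular": [0, 0, 0]},
  ],
)

```text
t: 13.95
eef_pos: [0.4696, -0.3465, 0.2705]
tool_rot: [-0.0, 0.001, 1.0, -0.0]
contact_force: [0.7, 0.7, -0.3]
gripper_width: 0.825
grasp_force: 0.0
```

```bash
python3 look.py w6; python3 ov.py w6 c6 200 100 250 190 3 '[[0.136,0.056,0.042,0.458,-0.343,0,8],[0.084,0.056,0.032,0.458,-0.347,0.042,-2]]'; python3 -c "
from h import *
go(.456,-.348,.121,90)"
```

```text
14.0 [ 0.4702 -0.3449  0.2703]
cur [ 0.4702 -0.3449  0.2703] yaw 90.0 tilt [-0.001  0.001 -1.   ] | offset [ 0.0142 -0.0032  0.1493] angular z -0.000
```

View pics/c6.png

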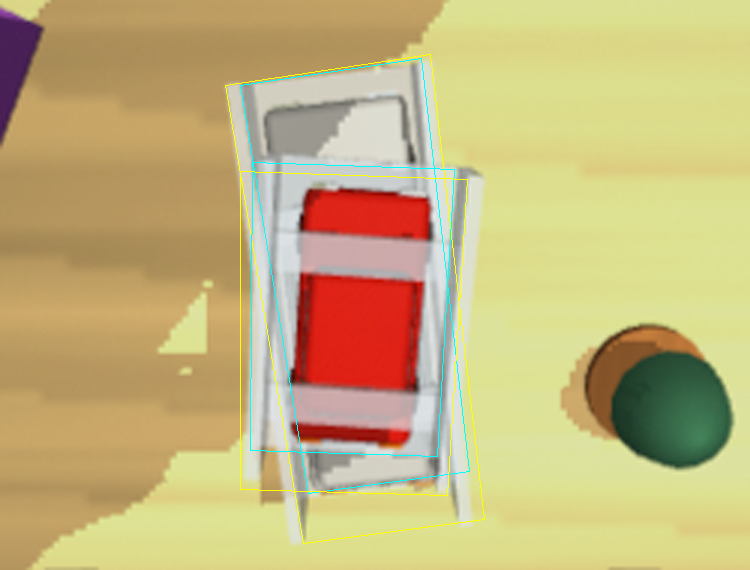

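Overlay reading: silver at about (0.458,-0.3445) with yaw 6.8, red at about (0.457,-0.344) with yaw -5.2. Grasping red.

Request:
drive_tool(
  deltas=[
    {"gripper": 45, "offset": [0.013, 0.001, 0.03], "angular": [0, 0, 0.116]},
    {"gripper": 45, "offset": [0.013, 0.001, 0.07], "angular": [0, 0, 0.116]},
    {"gripper": 45, "offset": [0.013, 0.001, 0.11], "angular": [0, 0, 0.116]},
    {"gripper": 45, "offset": [0.013, 0.001, 0.135], "angular": [0, 0, 0.116]},
    {"gripper": 45, "offset": [0.013, 0.001, 0.149], "angular": [0, 0, 0.116]},
  ],
)

```text
t: 14.5
eef_pos: [0.4573, -0.3416, 0.1194]
tool_rot: [-0.001, 0.044, 0.999, 0.001]
contact_force: [0.3, 0.4, 0.8]
gripper_width: 0.825
grasp_force: 0.0
```

Request:
drive_tool(
  deltas=[
    {"gripper": 45, "offset": [0, 0, 0], "angular": [0, 0, 0]},
    {"gripper": 120, "offset": [0, 0, 0], "angular": [0, 0, 0]},
    {"gripper": 120, "offset": [0, 0, 0], "angular": [0, 0, 0]},
    {"gripper": 120, "offset": [0, 0, 0], "angular": [0, 0, 0]},
    {"gripper": 120, "offset": [0, 0, 0], "angular": [0, 0, 0]},
  ],
  grip_force=30,
)

```text
t: 15.0
eef_pos: [0.458, -0.3446, 0.123]
tool_rot: [0.001, 0.045, 0.999, -0.0]
contact_force: [0.1, -0.0, 5.5]
gripper_width: 0.65
grasp_force: 33.8
```

```bash
python3 look.py w7; python3 ov.py w7 c7 200 100 250 250 2 '[[0.084,0.056,0.032,0.457,-0.344,0.042,-5.2],[0.136,0.056,0.042,0.458,-0.3445,0,6.8]]';python3 -c "
from h import *
go(.637,-.220,.27,100.7);o=bot.get_obs();print(o['gripper_width'],o['grasp_force'],o['contact_force'])"
```

```text
15.05 [ 0.458  -0.3446  0.123 ]
cur [ 0.458  -0.3446  0.123 ] yaw 84.8 tilt [ 0.002 -0.001 -1.   ] | offset [-0.1672  0.1403 -0.1467] angular z -0.353
0.6506068055656639 33.84853899478912 [-0.49559232  1.80887604  6.31208657]
```

View pics/c7.png

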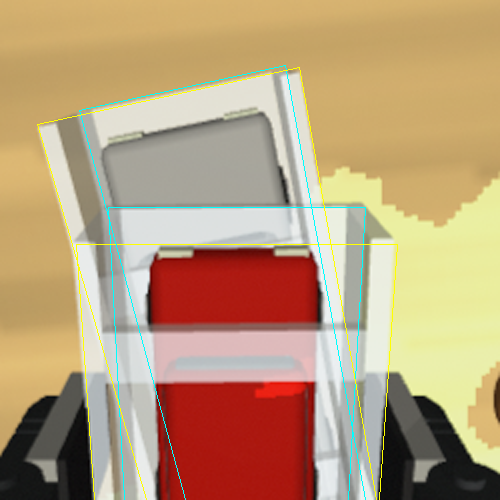

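Red is gripped and both overlays match. Lifting and carrying to the red bay.

Request:
drive_tool(
  deltas=[
    {"gripper": 120, "offset": [0, 0, -0.01], "angular": [0, 0, 0]},
    {"gripper": 120, "offset": [0, 0, -0.03], "angular": [0, 0, 0]},
    {"gripper": 120, "offset": [0, 0, -0.06], "angular": [0, 0, 0]},
    {"gripper": 120, "offset": [-0.01, 0.01, -0.09], "angular": [0, 0, 0]},
    {"gripper": 120, "offset": [-0.03, 0.025, -0.11], "angular": [0, 0, 0]},
  ],
)

```text
t: 15.55
eef_pos: [0.4882, -0.3237, 0.2345]
tool_rot: [0.001, 0.048, 0.999, -0.001]
contact_force: [0.7, -0.4, -2.1]
gripper_width: 0.649
grasp_force: 32.9
```

Request:
drive_tool(
  deltas=[
    {"gripper": 120, "offset": [-0.03, 0.025, 0], "angular": [0, 0, -0.08]},
    {"gripper": 120, "offset": [-0.06, 0.05, 0], "angular": [0, 0, -0.16]},
    {"gripper": 120, "offset": [-0.09, 0.075, 0], "angular": [0, 0, -0.24]},
    {"gripper": 120, "offset": [-0.12, 0.1, 0], "angular": [0, 0, -0.3]},
    {"gripper": 120, "offset": [-0.137, 0.115, 0], "angular": [0, 0, -0.353]},
  ],
)

```text
t: 16.05
eef_pos: [0.6389, -0.2168, 0.2321]
tool_rot: [0.001, -0.096, 0.995, 0.0]
contact_force: [-0.6, 0.3, -1.0]
gripper_width: 0.649
grasp_force: 32.8
```

```bash
python3 -c "
from h import *
go(.638,-.220,.15,100.7);o=bot.get_obs();print(o['gripper_width'],o['grasp_force'],o['contact_force'])"
```

```text
cur [ 0.6389 -0.2168  0.2321] yaw 101.0 tilt [ 0.001  0.001 -1.   ] | offset [ 0.0016 -0.0031  0.0821] angular z 0.006
0.6488341962373763 32.8441858291626 [-0.61398     0.29223364 -1.04811359]
```

Request:
drive_tool(
  deltas=[
    {"gripper": 120, "offset": [0, 0, 0.03], "angular": [0, 0, 0]},
    {"gripper": 120, "offset": [0, 0, 0.07], "angular": [0, 0, 0]},
    {"gripper": 120, "offset": [0, 0, 0.1], "angular": [0, 0, 0]},
    {"gripper": 120, "offset": [0, 0, 0.125], "angular": [0, 0, 0]},
    {"gripper": 120, "offset": [0, 0, 0.13], "angular": [0, 0, 0]},
  ],
)

```text
t: 16.55
eef_pos: [0.6344, -0.2192, 0.0989]
tool_rot: [-0.003, -0.093, 0.996, 0.001]
contact_force: [-0.6, 0.1, -1.2]
gripper_width: 0.647
grasp_force: 32.8
```

Request:
drive_tool(
  deltas=[
    {"gripper": 120, "offset": [0, 0, 0], "angular": [0, 0, 0]},
    {"gripper": 120, "offset": [0, 0, 0], "angular": [0, 0, 0]},
  ],
)

```text
t: 16.75
eef_pos: [0.6372, -0.2206, 0.1035]
tool_rot: [0.001, -0.093, 0.996, -0.001]
contact_force: [1.3, 0.4, -2.4]
gripper_width: 0.648
grasp_force: 32.8
```

```bash
python3 -c "
from h import *
go(.638,-.220,.0865,100.7)"
```

```text
cur [ 0.6372 -0.2206  0.1035] yaw 100.7 tilt [ 0.002 -0.001 -1.   ] | offset [-0.0009  0.0004  0.017 ] angular z -0.001
```

Request:
drive_tool(
  deltas=[
    {"gripper": 120, "offset": [0, 0, 0.008], "angular": [0, 0, 0]},
    {"gripper": 120, "offset": [0, 0, 0.013], "angular": [0, 0, 0]},
    {"gripper": 120, "offset": [0, 0, 0.016], "angular": [0, 0, 0]},
    {"gripper": 120, "offset": [0, 0, 0.016], "angular": [0, 0, 0]},
    {"gripper": 120, "offset": [0, 0, 0.016], "angular": [0, 0, 0]},
  ],
)

```text
t: 17.25
eef_pos: [0.6365, -0.2199, 0.087]
tool_rot: [0.0, -0.093, 0.996, 0.0]
contact_force: [-2.9, 1.8, 8.1]
gripper_width: 0.652
grasp_force: 34.0
```

```bash
python3 -c "
from h import *
go(.638,-.220,.0865,100.7);print(bot.get_obs()['contact_force'])"
```

```text
cur [ 0.6365 -0.2199  0.087 ] yaw 100.7 tilt [ 0.     0.001 -1.   ] | offset [-0.0015 -0.0004  0.0005] angular z -0.000
[-2.87230598  1.7841132   8.10377837]
```

Contact is made, so I release, rise and look.

Request:
drive_tool(
  deltas=[
    {"gripper": 60, "offset": [0, 0, 0], "angular": [0, 0, 0]},
    {"gripper": 45, "offset": [0, 0, 0], "angular": [0, 0, 0]},
    {"gripper": 45, "offset": [0, 0, 0], "angular": [0, 0, 0]},
    {"gripper": 45, "offset": [0, 0, -0.03], "angular": [0, 0, 0]},
    {"gripper": 45, "offset": [0, 0, -0.07], "angular": [0, 0, 0]},
  ],
)

```text
t: 17.75
eef_pos: [0.635, -0.2194, 0.1542]
tool_rot: [-0.002, -0.093, 0.996, 0.001]
contact_force: [0.6, 0.4, -0.7]
gripper_width: 0.823
grasp_force: 0.0
```

Request:
drive_tool(
  deltas=[
    {"gripper": 45, "offset": [0, 0, -0.04], "angular": [0, 0, 0]},
    {"gripper": 45, "offset": [0, 0, -0.08], "angular": [0, 0, 0]},
    {"gripper": 45, "offset": [0, 0, -0.11], "angular": [0, 0, 0]},
    {"gripper": 45, "offset": [0, 0, -0.12], "angular": [0, 0, 0]},
    {"gripper": 45, "offset": [0, 0, -0.12], "angular": [0, 0, 0]},
  ],
)

```text
t: 18.25
eef_pos: [0.6369, -0.2203, 0.2772]
tool_rot: [0.001, -0.093, 0.996, -0.0]
contact_force: [0.0, 0.6, -0.6]
gripper_width: 0.826
grasp_force: 0.0
```

```bash
python3 look.py w8; python3 ov.py w8 c8 180 100 280 240 2 '[[0.084,0.056,0.032,0.637,-0.220,0.006,10.7],[0.108,0.084,0.006,0.637,-0.22,0,10.7]]'; python3 -c "
from h import *
go(.458,-.3445,.19,96.8)"
```

```text
18.3 [ 0.6362 -0.2199  0.2753]
cur [ 0.6362 -0.2199  0.2753] yaw 100.7 tilt [-0.  0. -1.] | offset [ 0.1983 -0.0894  0.0853] angular z 0.086
```

View pics/c8.png

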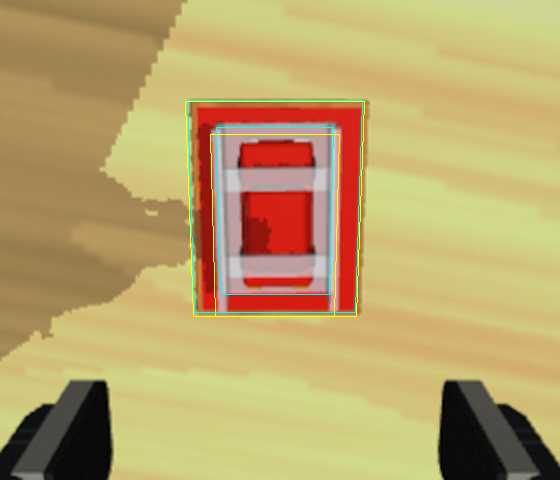

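Red is centred on its bay. Going back for silver.

Request:
drive_tool(
  deltas=[
    {"gripper": 45, "offset": [0.04, -0.018, 0], "angular": [0, 0, 0]},
    {"gripper": 45, "offset": [0.08, -0.036, 0], "angular": [0, 0, 0.02]},
    {"gripper": 45, "offset": [0.12, -0.054, 0.01], "angular": [0, 0, 0.05]},
    {"gripper": 45, "offset": [0.16, -0.072, 0.03], "angular": [0, 0, 0.086]},
    {"gripper": 45, "offset": [0.198, -0.089, 0.05], "angular": [0, 0, 0.086]},
  ],
)

```text
t: 18.8
eef_pos: [0.4558, -0.3444, 0.2234]
tool_rot: [-0.001, -0.059, 0.998, 0.001]
contact_force: [-0.1, -0.4, 0.3]
gripper_width: 0.825
grasp_force: 0.0
```

Request:
drive_tool(
  deltas=[
    {"gripper": 45, "offset": [0, 0, 0.03], "angular": [0, 0, 0]},
    {"gripper": 45, "offset": [0, 0, 0.03], "angular": [0, 0, 0]},
    {"gripper": 45, "offset": [0, 0, 0.03], "angular": [0, 0, 0]},
  ],
)

```text
t: 19.1
eef_pos: [0.4583, -0.3432, 0.1945]
tool_rot: [-0.001, -0.06, 0.998, 0.001]
contact_force: [-0.1, -0.3, 1.0]
gripper_width: 0.823
grasp_force: 0.0
```

```bash
python3 look.py w9; python3 ov.py w9 c9 180 100 280 240 2 '[[0.136,0.056,0.042,0.458,-0.3445,0,6.8]]'; python3 -c "
from h import *
go(.458,-.3445,.084,96.8)"
```

```text
19.15 [ 0.4592 -0.3435  0.1956]
cur [ 0.4592 -0.3435  0.1956] yaw 96.9 tilt [-0.001  0.    -1.   ] | offset [ 0.0013 -0.001   0.1116] angular z 0.002
```

View pics/c9.png

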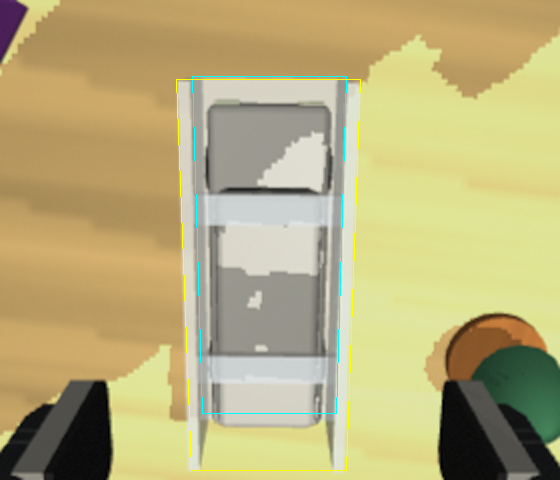

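Fits well, and the cactus clears the right finger. Descend and grip.

Request:
drive_tool(
  deltas=[
    {"gripper": 45, "offset": [0.001, -0.001, 0.03], "angular": [0, 0, 0]},
    {"gripper": 45, "offset": [0.001, -0.001, 0.06], "angular": [0, 0, 0]},
    {"gripper": 45, "offset": [0.001, -0.001, 0.09], "angular": [0, 0, 0]},
    {"gripper": 45, "offset": [0.001, -0.001, 0.11], "angular": [0, 0, 0]},
    {"gripper": 45, "offset": [0.001, -0.001, 0.11], "angular": [0, 0, 0]},
  ],
)

```text
t: 19.65
eef_pos: [0.4579, -0.3438, 0.0843]
tool_rot: [-0.001, -0.061, 0.998, 0.001]
contact_force: [0.4, 1.4, 0.6]
gripper_width: 0.822
grasp_force: 0.0
```

Request:
drive_tool(
  deltas=[
    {"gripper": 120, "offset": [0, 0, 0], "angular": [0, 0, 0]},
    {"gripper": 120, "offset": [0, 0, 0], "angular": [0, 0, 0]},
    {"gripper": 120, "offset": [0, 0, 0], "angular": [0, 0, 0]},
    {"gripper": 120, "offset": [0, 0, 0], "angular": [0, 0, 0]},
  ],
  grip_force=45,
)

```text
t: 20.05
eef_pos: [0.4583, -0.3456, 0.0871]
tool_rot: [0.001, -0.06, 0.998, -0.0]
contact_force: [-0.9, 1.8, 7.4]
gripper_width: 0.646
grasp_force: 50.4
```

Request:
drive_tool(
  deltas=[
    {"gripper": 120, "offset": [0, 0, -0.01], "angular": [0, 0, 0]},
    {"gripper": 120, "offset": [0, 0, -0.03], "angular": [0, 0, 0]},
    {"gripper": 120, "offset": [0, 0, -0.06], "angular": [0, 0, 0]},
    {"gripper": 120, "offset": [0, 0, -0.1], "angular": [0, 0, 0]},
    {"gripper": 120, "offset": [0, 0, -0.13], "angular": [0, 0, 0]},
  ],
)

```text
t: 20.55
eef_pos: [0.4572, -0.3456, 0.2183]
tool_rot: [0.0, -0.059, 0.998, -0.0]
contact_force: [1.2, -0.7, -1.9]
gripper_width: 0.651
grasp_force: 49.3
```

```bash
python3 -c "
from h import *
go(.637,.0075,.2,100.4);o=bot.get_obs();print(o['gripper_width'],o['grasp_force'],o['contact_force'])"
```

```text
cur [ 0.4572 -0.3456  0.2183] yaw 96.8 tilt [ 0.001 -0.001 -1.   ] | offset [-0.2202  0.3294  0.0182] angular z -0.081
0.6512100464359533 49.33493971824646 [ 1.22387341 -0.6648326  -1.93439797]
```

Request:
drive_tool(
  deltas=[
    {"gripper": 120, "offset": [-0.016, 0.024, 0], "angular": [0, 0, 0]},
    {"gripper": 120, "offset": [-0.04, 0.06, 0], "angular": [0, 0, -0.02]},
    {"gripper": 120, "offset": [-0.066, 0.1, 0], "angular": [0, 0, -0.04]},
    {"gripper": 120, "offset": [-0.092, 0.138, 0], "angular": [0, 0, -0.06]},
    {"gripper": 120, "offset": [-0.118, 0.177, 0], "angular": [0, 0, -0.081]},
  ],
)

```text
t: 21.05
eef_pos: [0.5538, -0.154, 0.2164]
tool_rot: [0.0, -0.091, 0.996, -0.0]
contact_force: [1.2, -1.3, -2.1]
gripper_width: 0.646
grasp_force: 49.4
```

Request:
drive_tool(
  deltas=[
    {"gripper": 120, "offset": [-0.025, 0.04, 0], "angular": [0, 0, 0]},
    {"gripper": 120, "offset": [-0.05, 0.08, 0], "angular": [0, 0, 0]},
    {"gripper": 120, "offset": [-0.075, 0.12, 0], "angular": [0, 0, 0]},
    {"gripper": 120, "offset": [-0.09, 0.145, 0], "angular": [0, 0, 0]},
    {"gripper": 120, "offset": [-0.09, 0.145, 0], "angular": [0, 0, 0]},
  ],
)

```text
t: 21.55
eef_pos: [0.6168, 0.0101, 0.2158]
tool_rot: [0.0, -0.095, 0.995, 0.001]
contact_force: [-0.5, -0.5, -1.5]
gripper_width: 0.646
grasp_force: 49.3
```

```bash
python3 -c "
from h import *
go(.637,.0075,.11,100.4)"
```

```text
cur [0.6168 0.0101 0.2158] yaw 101.0 tilt [ 0.     0.003 -1.   ] | offset [-0.0192 -0.0067  0.1058] angular z 0.012
```

Request:
drive_tool(
  deltas=[
    {"gripper": 120, "offset": [-0.019, -0.005, 0.02], "angular": [0, 0, 0]},
    {"gripper": 120, "offset": [-0.019, -0.005, 0.05], "angular": [0, 0, 0]},
    {"gripper": 120, "offset": [-0.019, -0.005, 0.09], "angular": [0, 0, 0]},
    {"gripper": 120, "offset": [-0.019, -0.005, 0.106], "angular": [0, 0, 0]},
    {"gripper": 120, "offset": [-0.019, -0.005, 0.106], "angular": [0, 0, 0]},
  ],
)

```text
t: 22.05
eef_pos: [0.6334, 0.0013, 0.1077]
tool_rot: [-0.003, -0.091, 0.996, -0.0]
contact_force: [0.1, -0.8, -2.6]
gripper_width: 0.645
grasp_force: 49.2
```

```bash
python3 -c "
from h import *
go(.637,.0075,.092,100.4)"
```

```text
cur [0.6334 0.0013 0.1077] yaw 100.4 tilt [-0.005 -0.001 -1.   ] | offset [-0.0048  0.0054  0.0157] angular z 0.000
```

Request:
drive_tool(
  deltas=[
    {"gripper": 120, "offset": [-0.003, 0.005, 0.006], "angular": [0, 0, 0]},
    {"gripper": 120, "offset": [-0.003, 0.005, 0.01], "angular": [0, 0, 0]},
    {"gripper": 120, "offset": [-0.003, 0.005, 0.014], "angular": [0, 0, 0]},
    {"gripper": 120, "offset": [-0.003, 0.005, 0.016], "angular": [0, 0, 0]},
    {"gripper": 120, "offset": [-0.003, 0.005, 0.016], "angular": [0, 0, 0]},
  ],
)

```text
t: 22.55
eef_pos: [0.6374, 0.0073, 0.0939]
tool_rot: [0.0, -0.091, 0.996, 0.0]
contact_force: [-1.1, -0.1, -1.8]
gripper_width: 0.646
grasp_force: 49.3
```

```bash
python3 -c "
from h import *
go(.637,.0075,.092,100.4);print(bot.get_obs()['contact_force'])"
```

```text
cur [0.6374 0.0073 0.0939] yaw 100.5 tilt [ 0.  0. -1.] | offset [0.0004 0.0003 0.0019] angular z 0.001
[-1.10338164 -0.12520388 -1.82534137]
```

Request:
drive_tool(
  deltas=[
    {"gripper": 120, "offset": [0, 0, 0.002], "angular": [0, 0, 0]},
    {"gripper": 120, "offset": [0, 0, 0.003], "angular": [0, 0, 0]},
    {"gripper": 60, "offset": [0, 0, 0.002], "angular": [0, 0, 0]},
    {"gripper": 45, "offset": [0, 0, 0.002], "angular": [0, 0, 0]},
    {"gripper": 45, "offset": [0, 0, 0.002], "angular": [0, 0, 0]},
  ],
)

```text
t: 23.05
eef_pos: [0.6377, 0.0073, 0.092]
tool_rot: [0.0, -0.091, 0.996, -0.0]
contact_force: [-0.2, 0.7, 0.5]
gripper_width: 0.825
grasp_force: 0.0
```

Request:
drive_tool(
  deltas=[
    {"gripper": 45, "offset": [0, 0, -0.03], "angular": [0, 0, 0]},
    {"gripper": 45, "offset": [0, 0, -0.07], "angular": [0, 0, 0]},
    {"gripper": 45, "offset": [0, 0, -0.12], "angular": [0, 0, 0]},
    {"gripper": 45, "offset": [0, 0, -0.17], "angular": [0, 0, 0]},
    {"gripper": 45, "offset": [0, 0, -0.19], "angular": [0, 0, 0]},
  ],
)

```text
t: 23.55
eef_pos: [0.6393, 0.0068, 0.2871]
tool_rot: [0.004, -0.091, 0.996, 0.0]
contact_force: [0.2, 0.1, -0.6]
gripper_width: 0.825
grasp_force: 0.0
```

Request:
drive_tool(
  deltas=[
    {"gripper": 45, "offset": [0, 0, 0], "angular": [0, 0, 0]},
    {"gripper": 45, "offset": [0, 0, 0], "angular": [0, 0, 0]},
  ],
)

```text
t: 23.75
eef_pos: [0.6372, 0.0075, 0.2815]
tool_rot: [0.0, -0.091, 0.996, 0.0]
contact_force: [0.2, 0.4, -0.9]
gripper_width: 0.824
grasp_force: 0.0
```

```bash
python3 look.py w10; python3 ov.py w10 c10 180 80 280 260 2 '[[0.136,0.056,0.042,0.637,0.0075,0.006,10.4],[0.160,0.084,0.006,0.637,0.0075,0,10.4]]'; python3 -c "
from h import *
im=optics.read_camera('top');a=cv2.imread('pics/top0.png')
p=cv2.imread('pics/c10.png');q=cv2.resize(im[150:350,100:440],None,fx=.8,fy=.8)
b=cv2.resize(a[230:315,170:275],None,fx=2.2,fy=2.2);c=cv2.resize(im[230:315,170:275],None,fx=2.2,fy=2.2)
o=np.zeros((600,800,3),np.uint8);o[:520,:560]=p;o[0:187,565:796]=b;o[200:387,565:796]=c;o[420:580,528:800]=q
cv2.imwrite('pics/fin.png',o)"
```

```text
23.8 [0.6367 0.0076 0.2805]
```

View pics/fin.png

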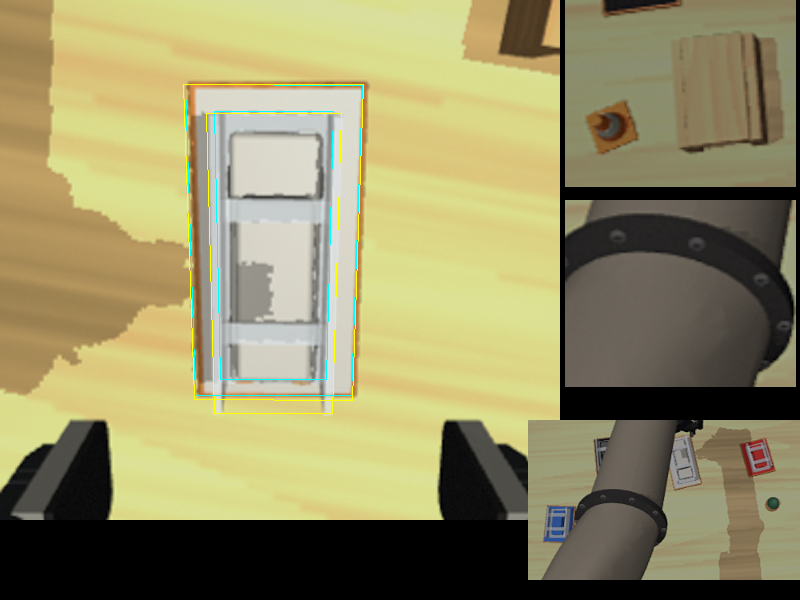

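Silver lies centred on its bay, and the top view shows blue, black and red still on theirs. The arm hides the cone and tunnel in that view, but the tool never went near them and felt no contact there. Handing in.

```bash
python3 -c "
from station import bot
print(bot.hand_in())"
```

```text
the job is handed in; nothing more can be done
None
```

All four trays are in their own bays, centred to within about 3 mm by the wrist camera after each release, and the job is handed in at about 24 s; no score came back, and the arm hid the cone and tunnel in the last picture, but it never worked near them.

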